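Fit the sprung texture roller in the slab roller

ROBOT

A 7-joint arm with a two-finger parallel gripper is mounted at the origin on the work surface; the furniture and walls round the work are solid. World frame = base frame: x ahead of the robot, y to its left, z up, the work surface at z = 0. Lengths are in m, angles in rad, forces in N, time in s.
With the tool pointing down it reaches from about 0.4 to 0.85 m from the base axis. Payload 4.5 kg.
Tool frame: the origin (TCP) lies midway between the tips of the shut fingers; the grasp point (between the pads) lies 19 mm behind it (r.grip_point_offset is the distance from the TCP to the grasp point, in m); z points along the fingers, y is the line along which they close (so a half turn about z gives the same grasp; the last joint's range is limited). The gripper opens to 88 mm and grips with 3 to 60 N. Pads are 18 mm wide; open, the fingers measure 123 mm over their backs; the gripper's body (75 mm by 187 mm) begins 45 mm behind the grasp point.
Start: joints at [-1.085, 0.689, -0.195, 1.565, 0.157, 0.902, -0.215], TCP at [0.273, 0.562, 0.239] pointing down, gripper open.
Joint ranges: [-3.01, 3.01], [-0.46, 2.08], [-1.47, 1.51], [0.13, 2.56], [-1, 4.14], [0.04, 2.09], [-2.66, 2.66]. Speed limits (rad/s): [2.57, 2.57, 3.14, 3.14, 3.14, 3.14, 3.14].

INTERFACE

Orientations are given as a unit quaternion [x, y, z, w].
In Python, from plant import r, optics gives the robot as it stands.
- The arm moves only by the shell command python3 -m pendant 'ROWS' [OPENING] [FORCE]. ROWS is JSON, a list of rows, each a list of 6 numbers: the shift along the tool's x, y, z as a fraction of full scale, then the turn, a rotation vector about the tool's x, y, z as a fraction of full scale. A call has 1 to 5 rows; each row shifts and turns the commanded pose from where the row before left it, along the tool's axes as they then stand; what a row does not reach is not made up. Full scale, the value 1, is 0.025 m for a shift and pi rad for a turn. A row lasts 1/12 s, in which the tool goes at most 41.7 mm and 7.16 degrees, less where a joint would pass 70% of its speed; a pose out of reach is approached as far as the arm can. A call with a number of a shift or a turn outside -1 to 1 is refused whole. A call with a gripper value outside its range is refused whole. OPENING is the opening, from -1 (shut) to 1 (fully open), set as the call begins (- or left out, the last holds). The fingers move at their own pace and stop on an object; FORCE is the grip in N (left out, the last holds). Time passes only in rows, so rows that do not move let the fingers close. It gives the time, the measured TCP pose, the force, the opening and the grip force at its end, in the units of the state.
- r.get_state(): the state, without advancing time (a new reading comes with each control period).
- optics.snapshot(name): name is "scene" or "top"; returns (picture, depth): 384x512x3 uint8, blue, green, red; 384x512 float32, m along the optical axis (not along the pixel's ray), 0 where there is no reading.
- optics.calibration(name): a dict with "vfov" (degrees; the focal length in pixels is half the picture's height over the tangent of half this angle, whatever the lens; pixels are square), "cx", "cy" (the principal point, pixels), "cam_to_world" (4x4, takes a point from camera to world coordinates). Camera axes: x right, y up, looking along -z (the intrinsics and any distortion apply to the point x, -y, -z); pixel columns grow to the right and rows downward; lengths in m; the calibration is good to about 2 mm. A picture is of the moment at which its call begins. calibration takes no time and is no camera call.
- r.finish_job(): hands the job in; it is judged then, once.
The state is a dict: "clock": time; "q": joint angles; "qd": joint speeds; "joint_torque": joint torques, N m; "tool_pos": TCP position; "eef_rot": TCP orientation; "contact_force": force on the tool from outside, world axes, zero at the start; "moment": the same for the moment, N m; "opening": opening from 0.0 (shut) to 1.0 (fully open); "finger_force": force on a finger pad.
Only numpy, scipy, OpenCV 4.12 (cv2) and the standard library are available. Lean on these libraries where they do the work, as an engineer would, in place of code of your own. Each camera call takes 0.05 s, during which the arm holds its last target. There are 200 camera calls.

TASK

Take the ring-grooved roller from the rack and fit it as the upper roller between the bearing plates of the slab roller: its sprung pin in the hole at the foot of the tall plate's guide groove, its fixed pin in the hole of the low plate, both pushed home by the spring. Press the sprung pin in against the tall plate's groove to get the roller between the plates, feel for the holes without forcing the pins, let the spring out into the holes, and let go; leave the smooth roller and the things standing about where they are.

Things in the scene. Friction and masses are not known exactly. Their poses are not given: they have to be found in the camera images.
- slab_roller: Hand-cranked slab roller, fixed: base 180x196 mm, grey side frames, fixed wooden lower roller (top 60 mm up), two feed beds (tops 56 mm up), crank at -y reaching to y = -145 mm. Origin: centre of the underside; y along the roller axis, z up. The upper roller is missing: it hangs by its pins between two plates, one hole each, at x = 0, both at the same height 87 to 97 mm up (see the points).
- tall_face (a point): Point at x = 0, y = -68 mm, 92 mm up in the slab roller's frame, on the inner face of the tall aluminium plate at its -y side. The plate's top edge is 50 mm above its hole. A smooth vertical groove 15 mm wide, between rails standing 2.5 mm out from this face, leads from the top down to the hole in its floor. This point stays put whatever the plate's height.
- low_face (a point): Point at x = 0, y = +68 mm, 92 mm up in the slab roller's frame, on the low aluminium plate at its +y side, whose top edge is only 12 mm above its hole (the barrel must clear it until the sprung pin is pushed in). Both plates are clamped alike, hole centres up to 5 mm above or below this point: not measured, feel for it. Holes: blind, 12.5 mm across, 8 mm deep.
- ring_roller: Roller to fit, 0.27 kg: wooden barrel 38 mm across, 118 mm long, ring grooves round its middle. Origin: middle of the barrel; y along its axis (may have rolled about y). It lies level in V saddles, axis 44 mm up; its y and the slab roller's y agree within 0.6 rad. Fitted, the origin is at y = +6 mm in the slab roller's frame, the sprung pin pushed in 2 mm, both pins at the bottoms of their holes.
- fixed_tip (a point): End of the ring roller's fixed steel pin at its +y end: 10 mm across, sticks out 11 mm, so the tip is 70 mm from the barrel's middle. Nose tapered to 6.4 mm over the last 2.5 mm.
- sprung_tip (a point): End of the ring roller's sprung steel pin at its -y end: 10 mm across, sticks out 25 mm (tip 84 mm from the barrel's middle) and can be pushed in 22 mm. Same tapered nose. The spring gives 4 N at the start and 0.45 N more per mm. The tip moves with the pin.
- smooth_roller: A roller of the same size with a smooth barrel, lying in the rack's other place, parallel to the ring roller; stays there. Origin: middle of the barrel.
- roller_rack: Wooden rack, fixed: board 150x136x12 mm with two pairs of V saddles (at y = +-45 mm, 14 mm wide, tops about 40 mm up) for two rollers lying along its y at x = -47 and x = +47 mm, 44 mm up; either roller may be in either place. Between the saddles the space beside a roller is free down to the board. Origin: centre of the underside.
- former_small: Bystander: small turned wooden cup former, 47x47x52 mm; stays where it is.
- test_tiles: Bystander: stack of small fired test tiles, 47x65x28 mm; stays where it is.
- needle_cup: Bystander: little clay cup of bamboo needles, 76x52x72 mm; stays where it is.

How it is judged:
By the outcome, as a careful person would: the job done as asked, in the order asked, and still so for the second after the job is handed in, with the robot touching nothing.
It also fails if it takes over 51 s, if anything falls off the work surface, if the arm or the gripper's body presses on something with over 40 N, if the wrist force passes 120 N, or if a joint passes its speed limit or range.

## Working session

There is one attempt and no reset: what is moved stays moved. The work goes in short steps, Python scripts to look and compute and a shell command to move; the robot and the scene stay as the last step left them, time stands still between calls to the robot, and variables do not carry over. Pictures are saved under pics/ and viewed, at most 10 in all, crops included, and the job is handed in when it is done.

```bash
ls; mkdir -p pics
python3 - <<'E'
from plant import r, optics
import cv2,numpy as np
s=r.get_state();print(s)
for n in("scene","top"):
    p,d=optics.snapshot(n);cv2.imwrite(f"pics/{n}0.png",p);np.savez(f"{n}0.npz",p=p,d=d)
    c=optics.calibration(n);print(n,c)
E
```

```text
pics
{'clock': 0.0, 'q': array([-1.08518412,  0.68998555, -0.19451072,  1.56632289,  0.15731602,
        0.90247481, -0.2151096 ]), 'qd': array([-0.00080685,  0.00033595,  0.00194431,  0.00139134, -0.00159638,
        0.00051781,  0.00246182]), 'joint_torque': array([ 1.25773472e-04, -5.27548921e+01, -1.26696814e+00, -1.53422195e+01,
       -5.25911234e-02,  6.37352234e-03,  1.77924585e-04]), 'tool_pos': array([0.27265256, 0.5617093 , 0.23791459]), 'eef_rot': array([ 2.23950643e-01,  9.74600073e-01, -8.89090700e-04, -1.32155068e-04]), 'contact_force': array([-0.31450655, -0.1337887 ,  0.20585735]), 'moment': array([0.03452678, 0.01332152, 0.02056422]), 'finger_force': 0.0, 'opening': 0.9979316518846162}
scene {'vfov': 54.75893850133331, 'cx': 257.4461833113187, 'cy': 194.40322750575442, 'cam_to_world': array([[ 0.58719346,  0.59168008, -0.55237534, -0.08940445],
       [-0.8093464 ,  0.41842835, -0.41216031, -0.46093601],
       [-0.01273754,  0.68908083,  0.72457254,  0.90610935],
       [ 0.        ,  0.        ,  0.        ,  1.        ]])}
top {'vfov': 50.282404783012055, 'cx': 246.4377900688772, 'cy': 192.6546542367247, 'cam_to_world': array([[ 0.02271412,  0.99446818, -0.10255297,  0.43974181],
       [-0.99973891,  0.02233934, -0.00480176, -0.01563767],
       [-0.00248423,  0.10263526,  0.99471596,  1.1956711 ],
       [ 0.        ,  0.        ,  0.        ,  1.        ]])}
```

View pics/scene0.png

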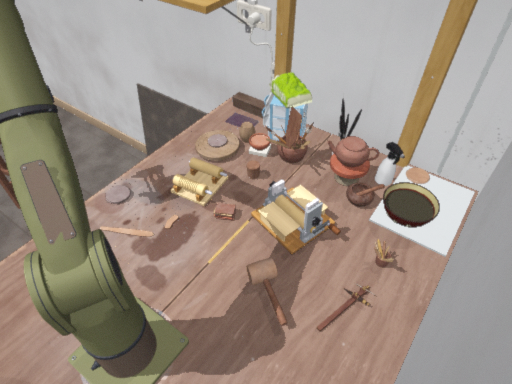

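View pics/top0.png

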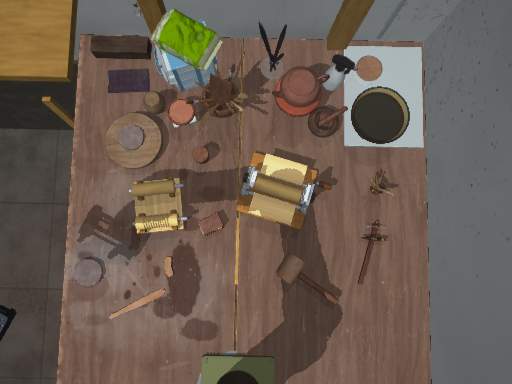

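The scene view shows the slab roller at about (293,215) and the rack at (200,182). In the top view the ring roller is in the rack's lower place at (158,223), with the smooth one at (157,187). The slab roller is at (280,188), with the tall plate and crank on the right. I'll enlarge both.

Run:
```python
import cv2,numpy as np
t=np.load("top0.npz")["p"];s=np.load("scene0.npz")["p"]
R=lambda a:cv2.resize(a,None,fx=5,fy=5,interpolation=cv2.INTER_CUBIC)
# top crops 80x60 -> 400x300 ; 
a=R(t[172:242,120:200]);b=R(t[145:235,230:340][:, :])
img=np.zeros((590,800,3),np.uint8)
a=cv2.resize(t[172:242,125:195],(295,295),interpolation=cv2.INTER_CUBIC)
b=cv2.resize(t[145:235,232:337],(345,295),interpolation=cv2.INTER_CUBIC)
c=cv2.resize(s[155:210,165:235],(375,295),interpolation=cv2.INTER_CUBIC)
d=cv2.resize(s[170:250,245:345],(368,295),interpolation=cv2.INTER_CUBIC)
img[:295,:295]=a;img[:295,400:745]=b;img[295:,:375]=c;img[295:,400:768]=d
cv2.imwrite("pics/crop0.png",img)
```

```text
(no output)
```

View pics/crop0.png

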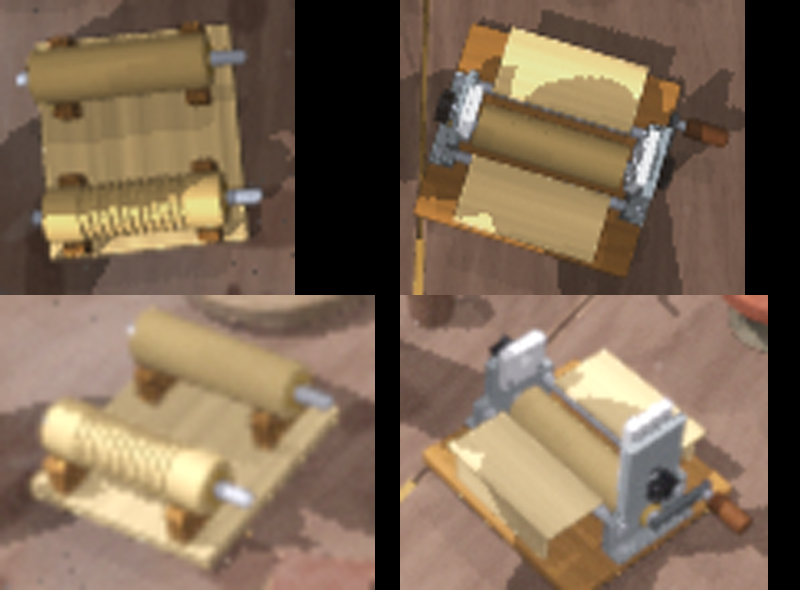

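Crops: ring roller barrel at the bottom left (crop (135,207)), with its long sprung pin pointing right (-y world). The tall plate is on the right with the crank, and the low plate on the left.

```bash
cat > h.py <<'E'
import numpy as np,cv2
from scipy.optimize import least_squares
from plant import optics
def cloud(n,d):
    c=optics.calibration(n);H,W=d.shape;f=H/2/np.tan(np.radians(c["vfov"])/2)
    v,u=np.mgrid[:H,:W]
    P=np.stack([(u-c["cx"])/f*d,-(v-c["cy"])/f*d,-d],-1)
    M=c["cam_to_world"];P=P@M[:3,:3].T+M[:3,3];P[d==0]=np.nan
    return P
def load(n,k=0):
    z=np.load(f"{n}{k}.npz");return z["p"],cloud(n,z["d"])
def cyl(P,R,x0):  # axis: x=a+b*(y-y0), z=c+e*(y-y0)
    y0=P[:,1].mean()
    def res(p):
        dv=np.array([p[1],1,p[3]]);dv/=np.linalg.norm(dv)
        q=P-np.array([p[0],y0,p[2]]);return np.linalg.norm(q-np.outer(q@dv,dv),axis=1)-R
    s=least_squares(res,[x0[0],0,x0[1],0],loss="soft_l1",f_scale=.002)
    return s.x,y0,np.sqrt(np.mean(s.fun**2))
E
python3 - <<'E'
from h import *
np.set_printoptions(precision=4,suppress=True)
for n in("top","scene"):
    p,P=load(n)
    hsv=cv2.cvtColor(p,cv2.COLOR_BGR2HSV)
    if n=="top": print("table z",np.nanmedian(P[250:260,200:230,2])); c=P[223,158];c2=P[187,157];
    else: c=P[187,190];c2=P[168,205]
    print(n,"ring seed",c,"smooth seed",c2)
    if n=="top": cr=c;cs=c2
    # rollers
    for nm,ce in(("ring",cr),("smooth",cs)):
        m=(abs(P[...,0]-ce[0])<.032)&(abs(P[...,1]-ce[1])<.11)&(P[...,2]>.043)&(P[...,2]<.075)
        Q=P[m]; B=Q[abs(Q[:,1]-ce[1])<.05]
        x,y0,e=cyl(B,.019,[ce[0],.044]);print(nm,len(B),x,"y0",y0,"rms",e)
        a=x[1];dv=np.array([a,1,0])/np.hypot(a,1);o=np.array([x[0],y0,0]);
        t=(Q-o)@dv; r=abs((Q-o)@np.array([dv[1],-dv[0],0]))
        t=t[r<.02]; h,ed=np.histogram(t,np.arange(-.12,.12,.004));print([(round(b*1e3),k) for b,k in zip(ed,h) if k],"t=0 at",o,"yaw",np.arctan2(-dv[0],dv[1]))
    # slab roller
    cs0=(.585,-.075) if 0 else P[188,280,:2] if n=="top" else c0
    if n=="top": c0=cs0;print("slab seed",P[188,280])
    for lo,hi in((.052,.064),(.10,.112),(.13,.152)):
        m=(abs(P[...,0]-c0[0])<.14)&(abs(P[...,1]-c0[1])<.14)&(P[...,2]>lo)&(P[...,2]<hi)
        Q=P[m];print(lo,len(Q),"rect",cv2.minAreaRect((Q[:,:2]*1e3).astype(np.float32)) if len(Q) else 0,"zmed",np.median(Q[:,2]))
    m=(abs(P[...,0]-c0[0])<.16)&(abs(P[...,1]-c0[1])<.16)&(P[...,2]>.066)
    Q=P[m];np.save(f"slab_{n}.npy",Q);print(len(Q))
    m=(abs(P[...,0]-c0[0])<.16)&(abs(P[...,1]-c0[1])<.16)
    org=m&(hsv[...,0]>5)&(hsv[...,0]<18)&(hsv[...,1]>165)&(P[...,2]>.006)&(P[...,2]<.035)
    Q=P[org];print("base",len(Q),np.median(Q[:,2]),cv2.minAreaRect((Q[:,:2]*1e3).astype(np.float32)))
E
```

```text
table z -0.0006772960979177789
top ring seed [0.4669 0.2335 0.0574] smooth seed [0.5669 0.2399 0.0614]
ring 470 [ 0.4746 -0.1366  0.0425 -0.0014] y0 0.2335591921724289 rms 0.002085004557687777
[(-80, np.int64(3)), (-76, np.int64(4)), (-72, np.int64(5)), (-68, np.int64(4)), (-64, np.int64(3)), (-60, np.int64(6)), (-56, np.int64(20)), (-52, np.int64(19)), (-48, np.int64(20)), (-44, np.int64(16)), (-40, np.int64(21)), (-36, np.int64(17)), (-32, np.int64(19)), (-28, np.int64(19)), (-24, np.int64(15)), (-20, np.int64(22)), (-16, np.int64(17)), (-12, np.int64(18)), (-8, np.int64(18)), (-4, np.int64(15)), (0, np.int64(21)), (4, np.int64(18)), (8, np.int64(18)), (12, np.int64(22)), (16, np.int64(14)), (20, np.int64(19)), (24, np.int64(20)), (28, np.int64(17)), (32, np.int64(24)), (36, np.int64(13)), (40, np.int64(23)), (44, np.int64(18)), (48, np.int64(19)), (52, np.int64(18)), (56, np.int64(23)), (60, np.int64(18)), (64, np.int64(2)), (68, np.int64(5)), (72, np.int64(1)), (76, np.int64(1))] t=0 at [0.4746 0.2336 0.    ] yaw 0.13574727088890282
smooth 468 [ 0.5685 -0.1316  0.0433  0.0161] y0
[... 3169 characters left out ...]
), (52, np.int64(9)), (56, np.int64(7)), (60, np.int64(13)), (64, np.int64(8)), (68, np.int64(5)), (72, np.int64(2)), (80, np.int64(1))] t=0 at [0.5697 0.237  0.    ] yaw 0.12638419667544107
0.052 1472 rect ((569.1660766601562, -113.7599868774414), (198.44973754882812, 179.03921508789062), 74.09000396728516) zmed 0.05731150021572112
0.1 101 rect ((572.8359375, -106.59088897705078), (172.12644958496094, 59.19121551513672), 71.48912048339844) zmed 0.1069470604020395
0.13 149 rect ((550.361572265625, -173.77882385253906), (21.175466537475586, 58.67069625854492), 75.5059814453125) zmed 0.13676949846762654
610
base 0 nan ((0.0, 0.0), (0.0, 0.0), 0.0)
  return _methods._mean(a, axis=axis, dtype=dtype,
  ret = ret.dtype.type(ret / rcount)
```

Run:
```python
from h import *
np.set_printoptions(precision=4,suppress=True)
yaw=-.27;ex=np.array([np.cos(yaw),np.sin(yaw)]);ey=np.array([-np.sin(yaw),np.cos(yaw)]);c=np.array([.571,-.0975])
for n in("top","scene"):
    p,P=load(n);Q=P.reshape(-1,3);Q=Q[~np.isnan(Q[:,0])]
    x=(Q[:,:2]-c)@ex;y=(Q[:,:2]-c)@ey;z=Q[:,2]
    i=(abs(x)<.1)&(abs(y)<.1)&(z>.004)
    x,y,z=x[i],y[i],z[i]
    for nm,m in(("tall",(y<-.05)&(y>-.09)),("low",(y>.05)&(y<.095))):
        zz=np.sort(z[m]);top=np.median(zz[zz>zz[-15]-.006])
        k=m&(abs(z-top)<.004)
        print(n,nm,"top z",top,"max",zz[-5:]," x",np.percentile(x[k],[1,50,99]),"y",np.percentile(y[k],[1,5,50,95,99]),k.sum())
        k=m&(z<top-.006)&(z>.075);print("   face y",np.round(np.percentile(y[k],[5,25,50,75,95]),4),k.sum(), "slope", np.polyfit(x[k],y[k],1))
        k=m&(abs(z-top)<.004); print("   top slope",np.polyfit(x[k],y[k],1))
    # feed beds
    m=(abs(y)<.06)&(abs(z-.056)<.003)&(abs(x)>.025);
    pts=np.c_[x,y][m];
    print("beds z",np.median(z[m]),"x",np.percentile(x[m],[.5,99.5]),"y",np.percentile(y[m],[.5,99.5]))
    m=(abs(y)<.1)&(z>.008)&(z<.022);print("base x",np.percentile(x[m],[.5,99.5]),"y",np.percentile(y[m],[.5,99.5]),np.median(z[m]))
    # lower roller: ridge per y
    m=(abs(y)<.05)&(abs(x)<.016)&(z>.045)&(z<.066)
    A=np.c_[x,y,z][m]; s=least_squares(lambda q:np.hypot(A[:,0]-q[0]-q[1]*A[:,1],A[:,2]-q[2])-q[3],[0,0,.041,.019],loss="soft_l1",f_scale=.002);print("lower roller x0,slope,zc,R",s.x)
```

```text
top tall top z 0.14304844461565613 max [0.1457 0.1458 0.1463 0.1472 0.1478]  x [-0.0209  0.0005  0.0211] y [-0.0761 -0.0757 -0.0711 -0.0668 -0.0663] 58
   face y [-0.0849 -0.0821 -0.0785 -0.0683 -0.0656] 138 slope [-0.0116 -0.0765]
   top slope [ 0.0326 -0.0713]
top low top z 0.10565960344018266 max [0.1087 0.1088 0.1095 0.1095 0.11  ]  x [-0.0209 -0.0015  0.0215] y [0.068  0.0689 0.0738 0.0789 0.0798] 68
   face y [0.0713 0.081  0.0838 0.0883 0.0936] 95 slope [0.0332 0.084 ]
   top slope [-0.0104  0.0739]
beds z 0.05532096686714105 x [-0.0868  0.0878] y [-0.0594  0.0593]
base x [-0.0893  0.0896] y [-0.097   0.0977] 0.015722292339585442
lower roller x0,slope,zc,R [0.0008 0.0004 0.0414 0.0174]
scene tall top z 0.14477597183261548 max [0.1474 0.1476 0.1477 0.1479 0.1484]  x [-0.0203 -0.0006  0.0255] y [-0.0792 -0.0789 -0.0749 -0.0692 -0.0686] 55
   face y [-0.0894 -0.0886 -0.0878 -0.0843 -0.0776] 277 slope [-0.0584 -0.086 ]
   top slope [ 0.0133 -0.075 ]
scene low top z 0.10763756527861867 max [0.1095 0.11   0.1103 0.1105 0.1118]  x [-0.0198  0.0019  0.0236] y [0.064  0.0643 0.0702 0.0761 0.0782] 47
   face y [0.0643 0.0656 0.0671 0.0756 0.091 ] 123 slope [-0.1386  0.071 ]
   top slope [-0.0162  0.0701]
beds z 0.05694431710894554 x [-0.0858  0.0895] y [-0.0585  0.0586]
base x [-0.0885  0.0903] y [-0.1     0.0945] 0.017725902278709516
lower roller x0,slope,zc,R [0.0022 0.0033 0.043  0.0181]
```

```bash
python3 -m pendant '[[0,0,0,0,0,0.039],[0,0,0,0,0,0.039],[0,0,0,0,0,0.039],[0,0,0,0,0,0.039]]' 0.4 20
python3 -m pendant '[[0,0,0,0,0,0.039],[0,0,0,0,0,0.039],[0,0,0,0,0,0.039],[0,0,0,0,0,0.039]]'
python3 -m pendant '[[-0.88,0.4,0,0,0,0],[-0.88,0.4,0,0,0,0],[-0.88,0.4,0,0,0,0],[-0.88,0.4,0,0,0,0],[-0.88,0.4,0,0,0,0]]'
python3 -m pendant '[[-0.88,0.4,0,0,0,0],[-0.88,0.4,0,0,0,0],[-0.88,0.4,0,0,0,0],[-0.88,0.4,0,0,0,0],[-0.88,0.4,0,0,0,0]]'
cat > pose.py <<'E'
import sys,numpy as np
from plant import r
from scipy.spatial.transform import Rotation as Ro
s=r.get_state();R=Ro.from_quat(s["eef_rot"]).as_matrix()
np.set_printoptions(precision=4,suppress=True)
print("t",round(s["clock"],2),"pos",s["tool_pos"],"F",s["contact_force"],"M",s["moment"],"op",round(s["opening"]*88,1),"ff",round(s["finger_force"],1))
print("xang",np.degrees(np.arctan2(R[1,0],R[0,0])),"z",R[:,2])
if len(sys.argv)>4:
    x,y,z,a=map(float,sys.argv[1:5])  # TCP target, deg angle of tool x
    d=R.T@(np.array([x,y,z])-s["tool_pos"]); print("shift units",d/.025)
    a=np.radians(a);T=np.array([[np.cos(a),np.sin(a),0],[np.sin(a),-np.cos(a),0],[0,0,-1]]).T
    T=np.c_[[np.cos(a),np.sin(a),0],[np.sin(a),-np.cos(a),0],[0,0,-1]]
    print("turn units",Ro.from_matrix(R.T@T).as_rotvec()/np.pi)
# slab frame of grasp point
yaw=-.27;c=np.array([.5717,-.0990]);g=s["tool_pos"]-.019*R[:,2]
e=np.array([[np.cos(yaw),np.sin(yaw)],[-np.sin(yaw),np.cos(yaw)]])
print("slab xyz mm of grip",np.r_[e@(g[:2]-c),g[2]]*1e3,"F slab",e@s["contact_force"][:2])
E
python3 pose.py .475 .2345 .15 97.3
```

```text
clock: 0.43
tool_pos: [0.2727, 0.562, 0.2383]
eef_rot: [0.456, 0.89, -0.001, -0.0]
contact_force: [0.0, 0.6, 0.0]
opening: 0.722
finger_force: 0.0
clock: 0.77
tool_pos: [0.2726, 0.562, 0.2383]
eef_rot: [0.659, 0.752, -0.0, 0.0]
contact_force: [-0.4, 0.5, -0.9]
opening: 0.701
finger_force: 0.0
clock: 1.18
tool_pos: [0.3378, 0.4591, 0.2384]
eef_rot: [0.656, 0.755, -0.0, 0.0]
contact_force: [-0.7, -0.4, -0.2]
opening: 0.704
finger_force: 0.0
clock: 1.6
tool_pos: [0.4026, 0.3571, 0.2385]
eef_rot: [0.656, 0.755, -0.0, -0.0]
contact_force: [0.9, 1.0, 0.6]
opening: 0.7
finger_force: 0.0
t 1.6 pos [0.4026 0.3571 0.2385] F [0.8689 1.0155 0.6433] M [-0.0595  0.016   0.0053] op 61.6 ff 0.0
xang 97.96534007588099 z [-0.0006 -0.0005 -1.    ]
shift units [-5.2547  2.1917  3.5387]
turn units [-0.0002  0.0001  0.0037]
slab xyz mm of grip [-284.6242  394.4309  257.4521] F slab [0.5666 1.2105]
```

```bash
python3 -m pendant '[[-0.88,0.37,0.4,0,0,0.0037],[-0.88,0.37,0.4,0,0,0],[-0.88,0.37,0.4,0,0,0],[-0.88,0.37,0.4,0,0,0],[-0.88,0.37,0.4,0,0,0]]'
python3 -m pendant '[[-0.85,0.34,0.5,0,0,0],[0,0,1,0,0,0],[0,0,1,0,0,0],[0,0,0,0,0,0]]'
python3 pose.py .475 .2345 .025 97.3
python3 - <<'E'
from plant import optics
import cv2,numpy as np
for n in("scene","top"):
    p,d=optics.snapshot(n);np.savez(f"{n}1.npz",p=p,d=d)
    if n=="scene": a=cv2.resize(p[130:220,140:260],(533,400),interpolation=cv2.INTER_CUBIC)
cv2.imwrite("pics/g1.png",a)
E
```

```text
clock: 2.02
tool_pos: [0.4626, 0.2541, 0.188]
eef_rot: [0.661, 0.751, -0.0, -0.0]
contact_force: [0.5, -0.2, 0.7]
opening: 0.701
finger_force: 0.0
clock: 2.35
tool_pos: [0.4712, 0.2334, 0.1226]
eef_rot: [0.661, 0.75, -0.004, -0.001]
contact_force: [0.2, -0.5, -0.6]
opening: 0.701
finger_force: 0.0
t 2.35 pos [0.4712 0.2334 0.1226] F [ 0.2197 -0.5093 -0.6248] M [-0.0902  0.0397  0.0376] op 61.7 ff 0.0
xang 97.24897417511083 z [-0.0069 -0.0037 -1.    ]
shift units [0.0349 0.1861 3.901 ]
turn units [-0.0023  0.0009 -0.0003]
slab xyz mm of grip [-185.4502  293.6567  141.5579] F slab [ 0.3476 -0.4322]
```

View pics/g1.png

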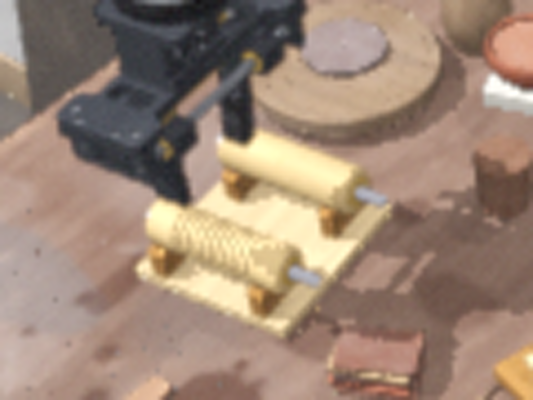

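The fingers at crop (175,190) and (238,135) straddle the ring roller's line, still above it. I'll lower and grip.

```bash
python3 -m pendant '[[0.03,0.18,0.8,-0.0023,0.0009,0],[0,0,0.8,0,0,0],[0,0,0.8,0,0,0],[0,0,0.8,0,0,0],[0,0,0.7,0,0,0]]'
python3 -m pendant '[[0,0,0,0,0,0],[0,0,0,0,0,0]]'
python3 pose.py .475 .2345 .025 97.3
python3 -m pendant '[[0,0,0,0,0,0],[0,0,0,0,0,0],[0,0,0,0,0,0],[0,0,0,0,0,0]]' -1 30
python3 pose.py .475 .2345 .025 97.3
```

```text
clock: 2.87
tool_pos: [0.4794, 0.2379, 0.0293]
eef_rot: [0.66, 0.751, 0.005, 0.002]
contact_force: [-0.1, -0.5, 0.3]
opening: 0.7
finger_force: 0.0
clock: 3.03
tool_pos: [0.4788, 0.2374, 0.0295]
eef_rot: [0.66, 0.751, 0.004, 0.001]
contact_force: [-0.2, -0.4, 0.4]
opening: 0.696
finger_force: 0.0
t 3.03 pos [0.4788 0.2374 0.0295] F [-0.166  -0.4469  0.4228] M [-0.022   0.0524  0.0632] op 61.3 ff 0.0
xang 97.32825400605726 z [ 0.0074  0.0041 -1.    ]
shift units [-0.0966 -0.1655  0.1803]
turn units [ 0.0025 -0.001   0.0002]
slab xyz mm of grip [-179.4154  299.3145   48.5461] F slab [-0.0408 -0.475 ]
clock: 3.37
tool_pos: [0.4741, 0.2365, 0.0295]
eef_rot: [0.66, 0.751, 0.0, -0.001]
contact_force: [-4.7, 0.6, 11.1]
opening: 0.422
finger_force: 29.5
t 3.37 pos [0.4741 0.2365 0.0295] F [-4.6754  0.5847 11.0542] M [0.1065 0.491  0.0779] op 37.1 ff 29.5
xang 97.37481986706119 z [-0.0008  0.0019 -1.    ]
shift units [-0.0833  0.0246  0.179 ]
turn units [-0.0002 -0.0006  0.0004]
slab xyz mm of grip [-183.4965  297.2675   48.4783] F slab [-4.662  -0.6835]
```

```bash
python3 -m pendant '[[0,0,0,0,0,0],[0,0,0,0,0,0],[-0.08,-0.17,0.1,0.0025,-0.001,0],[0,0,0.09,0,0,0],[0,0,0,0,0,0]]' 0.2
python3 -m pendant '[[0,0,0,0,0,0],[0,0,0,0,0,0]]'
python3 pose.py .475 .2345 .025 97.3
```

```text
clock: 3.78
tool_pos: [0.4747, 0.234, 0.0236]
eef_rot: [0.661, 0.751, -0.0, 0.0]
contact_force: [0.5, -0.0, -0.8]
opening: 0.596
finger_force: 0.0
clock: 3.95
tool_pos: [0.4748, 0.2343, 0.0239]
eef_rot: [0.661, 0.751, -0.0, -0.0]
contact_force: [1.0, -0.2, -0.3]
opening: 0.598
finger_force: 0.0
t 3.95 pos [0.4748 0.2343 0.0239] F [ 0.9939 -0.2373 -0.2681] M [-0.0855  0.072  -0.0042] op 52.6 ff 0.0
xang 97.27824933028953 z [-0.0003 -0.0003 -1.    ]
shift units [ 0.0081  0.0111 -0.0457]
turn units [-0.0001  0.0001 -0.0001]
slab xyz mm of grip [-182.3248  295.3368   42.8586] F slab [1.0212 0.0364]
```

```bash
python3 -m pendant '[[0,0,0,0,0,0],[0,0,0,0,0,0],[0,0,0,0,0,0],[0,0,0,0,0,0]]' -1 50
python3 pose.py .475 .2345 .025 97.3
python3 -m pendant '[[0,0,-0.3,0,0,0],[0,0,-0.8,0,0,0],[0,0,-1,0,0,0],[0,0,-1,0,0,0],[0,0,-1,0,0,0]]'
python3 -m pendant '[[0,0,-1,0,0,0],[0,0,-1,0,0,0],[0,0,-0.5,0,0,0],[0,0,0,0,0,0]]'
python3 pose.py .475 .2345 .025 97.3
python3 - <<'E'
from plant import optics
import cv2,numpy as np
o=[]
for n in("scene","top"):
    p,d=optics.snapshot(n);np.savez(f"{n}2.npz",p=p,d=d);o.append(cv2.resize(p[90:240,100:300],(400,300),interpolation=cv2.INTER_CUBIC))
cv2.imwrite("pics/g2.png",np.hstack(o))
E
```

```text
clock: 4.28
tool_pos: [0.4744, 0.2343, 0.024]
eef_rot: [0.661, 0.751, -0.0, -0.0]
contact_force: [0.0, -0.2, 0.8]
opening: 0.409
finger_force: 49.5
t 4.28 pos [0.4744 0.2343 0.024 ] F [ 0.0465 -0.1953  0.8461] M [-0.0614  0.1661 -0.0092] op 36.0 ff 49.5
xang 97.29173740052427 z [-0.0007 -0.0003 -1.    ]
shift units [ 0.0049  0.025  -0.0393]
turn units [-0.0002  0.0001 -0.    ]
slab xyz mm of grip [-182.6703  295.2777   43.0182] F slab [ 0.0969 -0.1758]
clock: 4.7
tool_pos: [0.474, 0.2339, 0.1276]
eef_rot: [0.661, 0.751, -0.001, -0.0]
contact_force: [-0.1, 0.1, -2.8]
opening: 0.415
finger_force: 49.7
clock: 5.03
tool_pos: [0.4759, 0.2349, 0.1919]
eef_rot: [0.661, 0.751, 0.002, 0.001]
contact_force: [1.1, 0.3, -2.3]
opening: 0.412
finger_force: 49.7
t 5.03 pos [0.4759 0.2349 0.1919] F [ 1.1371  0.3033 -2.2828] M [-0.0192  0.0078  0.0172] op 36.3 ff 49.7
xang 97.27120106866212 z [ 0.0042  0.0024 -1.    ]
shift units [-0.0247 -0.069   6.6753]
turn units [ 0.0014 -0.0006 -0.0002]
slab xyz mm of grip [-181.4374  296.2248  210.8886] F slab [1.015  0.5956]
```

View pics/g2.png

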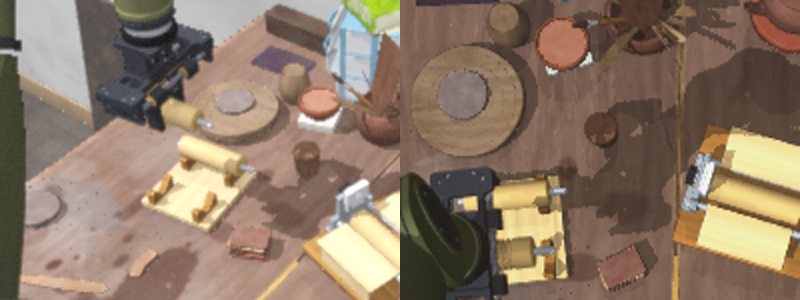

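The roller is held level and off the rack, with the sprung pin showing at (208,122) in the left crop. Next I'll measure it relative to the gripper.

Run:
```python
from h import *
np.set_printoptions(precision=4,suppress=True)
g=np.array([.4759,.2349,.2109]);a=np.radians(97.27);dv=np.array([np.cos(a),np.sin(a),0]);nx=np.array([dv[1],-dv[0],0])
for n in("scene","top"):
    p,P=load(n,2);Q=P.reshape(-1,3);Q=Q[~np.isnan(Q[:,0])]-g
    t=Q@dv;w=Q@nx;z=Q[:,2]
    m=(t<-.02)&(t>-.12)&(abs(w)<.025)&(abs(z)<.03)
    h,e=np.histogram(t[m],np.arange(-.1,-.02,.002));print(n,[(round(b*1e3),int(k)) for b,k in zip(e,h) if k])
    b=m&(t>-.055)&(t<-.022)
    A=np.c_[t,w,z][b]
    s=least_squares(lambda q:np.hypot(A[:,1]-q[0],A[:,2]-q[1])-.019,[0,0],loss="soft_l1",f_scale=.002);print(s.x)
    k=m&(t<-.064);print("pin",np.c_[t,w,z][k][np.argsort(t[k])][:8],np.median(np.c_[t,w,z][k],0))
```

```text
scene [(-84, 3), (-82, 2), (-80, 4), (-76, 4), (-74, 1), (-72, 2), (-70, 3), (-68, 2), (-64, 4), (-62, 1), (-60, 11), (-58, 38), (-56, 17), (-54, 6), (-52, 5), (-50, 9), (-48, 11), (-46, 3), (-44, 9), (-42, 11), (-40, 6), (-38, 7), (-36, 9), (-34, 5), (-32, 6), (-30, 11), (-28, 4), (-26, 3), (-24, 13)]
[0.001  0.0013]
pin [[-0.0837 -0.0042  0.0055]
 [-0.0823  0.0019  0.0005]
 [-0.0821  0.0029  0.0034]
 [-0.0804 -0.0009 -0.002 ]
 [-0.0801  0.0008  0.0042]
 [-0.0798  0.0018  0.007 ]
 [-0.0794 -0.0042  0.0001]
 [-0.079  -0.0024  0.0061]] [-0.0754 -0.0024  0.0047]
top [(-80, 3), (-78, 4), (-76, 2), (-74, 3), (-72, 4), (-70, 4), (-68, 3), (-66, 5), (-64, 1), (-62, 4), (-60, 4), (-58, 5), (-56, 27), (-54, 17), (-52, 10), (-50, 16), (-48, 11), (-46, 15), (-44, 14), (-42, 14), (-40, 11), (-38, 14), (-36, 11), (-34, 12), (-32, 15), (-30, 11), (-28, 17), (-26, 12), (-24, 8)]
[-0.0005 -0.0024]
pin [[-0.0789 -0.0028  0.0063]
 [-0.0785 -0.0002  0.0028]
 [-0.0783  0.0024  0.0004]
 [-0.0776 -0.0048  0.    ]
 [-0.0764  0.0025  0.0031]
 [-0.0762 -0.0049  0.0056]
 [-0.0761  0.0001  0.0028]
 [-0.0757 -0.0022  0.0014]] [-0.0714 -0.0006  0.0027]
```

```bash
python3 -m pendant '[[0,0,0,0,0,0.032],[0,0,0,0,0,0.032],[0,0,0,0,0,0.032],[0,0,0,0,0,0.031],[-0.4,0.25,0,0,0,0]]'
python3 -m pendant '[[-0.78,0.52,0,0,0,0],[-0.78,0.52,0,0,0,0],[-0.78,0.52,0,0,0,0],[-0.78,0.52,0,0,0,0],[-0.78,0.52,0,0,0,0]]'
python3 -m pendant '[[-0.78,0.52,0,0,0,0],[-0.78,0.52,0,0,0,0],[-0.78,0.52,0,0,0,0],[-0.78,0.52,0,0,0,0],[-0.78,0.52,0,0,0,0]]'
python3 -m pendant '[[-0.78,0.52,0,0,0,0],[-0.78,0.52,0,0,0,0],[-0.78,0.52,0,0,0,0],[0,0,0,0,0,0],[0,0,0,0,0,0]]'
python3 pose.py .5776 -.0778 .115 74.53
```

```text
clock: 5.55
tool_pos: [0.4761, 0.2251, 0.1872]
eef_rot: [0.796, 0.606, -0.002, -0.001]
contact_force: [-0.8, 1.4, -3.1]
opening: 0.412
finger_force: 49.7
clock: 5.97
tool_pos: [0.5138, 0.1091, 0.1878]
eef_rot: [0.796, 0.606, -0.002, -0.0]
contact_force: [-0.4, 0.2, -3.1]
opening: 0.411
finger_force: 49.7
clock: 6.38
tool_pos: [0.5499, -0.0022, 0.1877]
eef_rot: [0.796, 0.606, -0.002, -0.001]
contact_force: [0.6, 1.1, -2.9]
opening: 0.408
finger_force: 49.7
clock: 6.8
tool_pos: [0.5716, -0.0696, 0.1877]
eef_rot: [0.797, 0.604, -0.002, -0.0]
contact_force: [-0.2, 0.7, -3.3]
opening: 0.413
finger_force: 49.7
t 6.8 pos [ 0.5716 -0.0696  0.1877] F [-0.2394  0.6916 -3.3491] M [ 0.0305  0.1271 -0.032 ] op 36.3 ff 49.7
xang 74.3112164717978 z [-0.003  -0.0016 -1.    ]
shift units [-0.2434  0.3258  2.9097]
turn units [-0.0008  0.0007 -0.0012]
slab xyz mm of grip [ -7.8679  28.335  206.7476] F slab [-0.4152  0.6027]
```

```bash
python3 -m pendant '[[-0.12,0.16,0.5,-0.0008,0.0007,-0.0012],[-0.12,0.17,0.8,0,0,0],[0,0,0.7,0,0,0],[0,0,0,0,0,0],[0,0,0,0,0,0]]'
python3 pose.py .5776 -.0778 .115 74.53
python3 - <<'E'
from plant import optics
import cv2,numpy as np
o=[]
for n in("scene","top"):
    p,d=optics.snapshot(n);np.savez(f"{n}3.npz",p=p,d=d)
    o.append(cv2.resize(p[130:250,230:350],(400,400),interpolation=cv2.INTER_CUBIC))
cv2.imwrite("pics/g3.png",np.hstack(o))
E
```

```text
clock: 7.22
tool_pos: [0.5776, -0.0734, 0.1378]
eef_rot: [0.795, 0.607, 0.0, -0.001]
contact_force: [-0.3, 0.1, -2.6]
opening: 0.411
finger_force: 49.7
t 7.22 pos [ 0.5776 -0.0734  0.1378] F [-0.3065  0.1024 -2.5991] M [-0.0252  0.0487  0.0215] op 36.2 ff 49.7
xang 74.77320664066086 z [-0.0014  0.0022 -1.    ]
shift units [-0.1696  0.0475  0.9136]
turn units [-0.0006 -0.0006  0.0014]
slab xyz mm of grip [ -1.092   26.1677 156.8492] F slab [-0.3227  0.017 ]
```

View pics/g3.png

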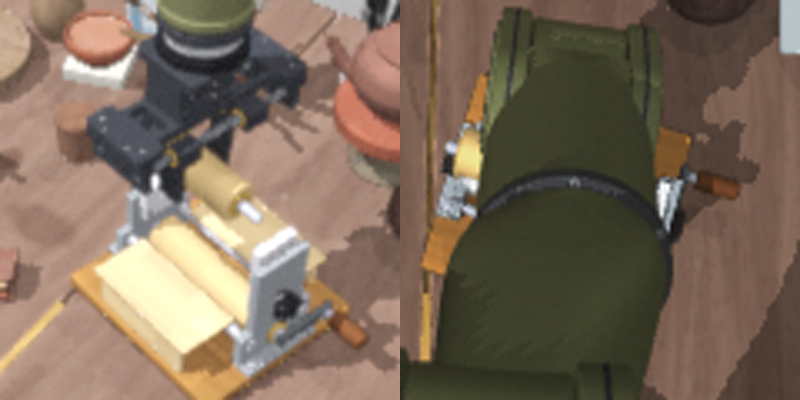

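The scene view shows the held roller above the gap, sprung pin at crop (250,212), just inside the tall plate's top edge at (278,250). The arm hides most of the top view. I'll measure the pin against the plate in the same picture.

Run:
```python
from h import *
np.set_printoptions(precision=1,suppress=True)
yaw=-.27;c=np.array([.5717,-.0990]);e=np.array([[np.cos(yaw),np.sin(yaw)],[-np.sin(yaw),np.cos(yaw)]])
p,P=load("scene",3);Q=P.reshape(-1,3);Q=Q[~np.isnan(Q[:,0])]
S=np.c_[(Q[:,:2]-c)@e.T,Q[:,2]]*1e3
m=(abs(S[:,0])<24)&(S[:,1]>-90)&(S[:,1]<20)&(S[:,2]>130)&(S[:,2]<182)
A=S[m]
pl=A[(A[:,1]<-62)];print("plate top",np.percentile(pl,[2,50,98],axis=0),len(pl))
R=A[A[:,1]>-62]
h,b=np.histogram(R[:,1],np.arange(-62,16,2));print([(int(k),int(v)) for k,v in zip(b,h) if v])
pin=R[(R[:,1]<-38)];print("pin n",len(pin),pin[np.argsort(pin[:,1])])
B=R[(R[:,1]>-30)&(R[:,1]<-2)]
s=least_squares(lambda q:np.hypot(B[:,0]-q[0],B[:,2]-q[1])-19,[0,157],loss="soft_l1",f_scale=2);print("barrel x,z",s.x,len(B))
T=S[(S[:,2]>60)&(S[:,1]>80)&(S[:,1]<115)&(abs(S[:,0])<25)&(S[:,2]<185)];h,b=np.histogram(T[:,1],np.arange(80,116,2));print("fixed end",[(int(k),int(v)) for k,v in zip(b,h) if v])
# rerun plates in this frame
for k in(0,3):
    p,P=load("scene",k);Q=P.reshape(-1,3);Q=Q[~np.isnan(Q[:,0])];S=np.c_[(Q[:,:2]-c)@e.T,Q[:,2]]*1e3
    q=S[(abs(S[:,0])<30)&(S[:,1]<-60)&(S[:,1]>-95)&(S[:,2]>138)&(S[:,2]<150)];print(k,np.percentile(q,[3,50,97],axis=0))
```

```text
plate top [[-22.8 -87.8 131. ]
 [ -0.5 -77.8 137.8]
 [ 23.2 -69.5 148.8]] 134
[(-56, 3), (-54, 5), (-52, 1), (-50, 3), (-48, 1), (-46, 3), (-44, 2), (-42, 4), (-40, 2), (-38, 2), (-36, 2), (-34, 6), (-32, 36), (-30, 21), (-28, 10), (-26, 7), (-24, 8), (-22, 9), (-20, 8), (-18, 9), (-16, 8), (-14, 9), (-12, 6), (-10, 8), (-8, 8), (-6, 7), (-4, 10), (-2, 6), (0, 2), (2, 15), (4, 8), (6, 6), (8, 9), (10, 12), (12, 3)]
pin n 24 [[  1.  -55.4 156.7]
 [  0.8 -54.7 164.3]
 [ -2.3 -54.7 158.3]
 [  2.2 -53.9 158.7]
 [ -1.5 -53.5 160.8]
 [ -4.6 -53.1 158.6]
 [ -1.2 -52.9 164.2]
 [ -4.2 -52.3 161.7]
 [ -2.4 -50.3 162.8]
 [  3.6 -48.2 161.2]
 [ -3.7 -48.2 158. ]
 [ -0.4 -48.  163.7]
 [ -3.9 -48.  161.9]
 [ -1.7 -45.6 162.6]
 [ -5.  -45.3 160.5]
 [  3.1 -44.6 162.6]
 [  0.5 -43.2 163.2]
 [ -2.5 -42.6 160.7]
 [ -1.1 -40.9 162.4]
 [ -4.2 -40.8 156.3]
 [ -4.5 -40.7 160.5]
 [ -4.8 -40.6 164.6]
 [ -7.1 -39.4 161.1]
 [  0.9 -38.8 163.4]]
barrel x,z [  0.2 158.4] 128
fixed end [(80, 1), (82, 1), (98, 1)]
0 [[-21.2 -77.7 138.7]
 [ -1.7 -74.9 144.6]
 [ 21.6 -67.9 147.8]]
3 [[-20.8 -79.5 138.3]
 [ -0.1 -75.1 145.2]
 [ 21.1 -69.1 148.9]]
```

```bash
python3 -m pendant '[[-0.1,0,0.3,-0.0006,-0.0006,0.0014],[-0.1,0,0.4,0,0,0],[0,0,0.3,0,0,0],[0,0,0,0,0,0]]'
python3 pose.py .5776 -.0778 .115 74.53
```

```text
clock: 7.65
tool_pos: [0.5764, -0.0794, 0.1122]
eef_rot: [0.797, 0.604, -0.0, 0.001]
contact_force: [-0.5, 0.3, -2.8]
opening: 0.41
finger_force: 49.7
t 7.65 pos [ 0.5764 -0.0794  0.1122] F [-0.5253  0.3223 -2.7777] M [ 0.0016  0.0637 -0.0259] op 36.1 ff 49.7
xang 74.38236517575204 z [ 0.0004 -0.0011 -1.    ]
shift units [ 0.0751  0.0276 -0.1114]
turn units [ 0.0002  0.0003 -0.0008]
slab xyz mm of grip [ -0.6741  20.1445 131.215 ] F slab [-0.5923  0.1705]
```

```bash
python3 -m pendant '[[-0.14,0,0,0,0,0],[0,0,0,0,0,0]]'; python3 pose.py|tail -1
python3 -m pendant '[[-0.1,0,0,0,0,0],[0,0,0,0,0,0]]'|head -1; python3 pose.py|tail -1
python3 -m pendant '[[-0.1,0,0,0,0,0],[0,0,0,0,0,0]]'|head -1; python3 pose.py|tail -1
python3 -m pendant '[[-0.1,0,0,0,0,0],[0,0,0,0,0,0]]'|head -1; python3 pose.py|tail -1
python3 -m pendant '[[-0.1,0,0,0,0,0],[0,0,0,0,0,0]]'|head -1; python3 pose.py
```

```text
clock: 7.82
tool_pos: [0.5767, -0.0836, 0.1139]
eef_rot: [0.797, 0.604, 0.001, 0.002]
contact_force: [0.2, -0.7, -2.6]
opening: 0.413
finger_force: 49.7
slab xyz mm of grip [  0.6669  16.1892 132.9373] F slab [ 0.3819 -0.6164]
clock: 7.98
slab xyz mm of grip [  0.8633  13.8871 133.3232] F slab [ 0.4536 -0.7109]
clock: 8.15
slab xyz mm of grip [  0.8388  12.477  133.2479] F slab [-0.3052  0.4911]
clock: 8.32
slab xyz mm of grip [  0.755   10.8343 133.1301] F slab [-0.145   4.5974]
clock: 8.48
t 8.48 pos [ 0.5748 -0.0909  0.1141] F [ 1.4158  5.6868 -3.3511] M [ 0.9987 -0.1934  0.0297] op 36.0 ff 49.7
xang 74.4605946744068 z [ 0.0048  0.0005 -1.    ]
slab xyz mm of grip [  0.7355   8.5702 133.0969] F slab [-0.1524  5.8584]
```

```bash
python3 -m pendant '[[-0.1,0,0,0,0,0],[-0.1,0,0,0,0,0],[0,0,0,0,0,0]]'|head -1; python3 pose.py|tail -1
python3 -m pendant '[[-0.1,0,0,0,0,0],[-0.1,0,0,0,0,0],[0,0,0,0,0,0]]'|head -1; python3 pose.py|tail -1
python3 -m pendant '[[-0.1,0,0,0,0,0],[-0.1,0,0,0,0,0],[0,0,0,0,0,0],[0,0,0,0,0,0]]'|head -1; python3 pose.py
```

```text
clock: 8.73
slab xyz mm of grip [  0.7119   4.3111 133.0809] F slab [-0.1686  7.2097]
clock: 8.98
slab xyz mm of grip [  0.7032   0.3894 133.0909] F slab [-0.0739  8.9347]
clock: 9.32
t 9.32 pos [ 0.5716 -0.102   0.1141] F [ 1.7545 10.9252 -1.8996] M [ 1.9919 -0.4232  0.0358] op 36.1 ff 49.7
xang 74.60268026588173 z [ 0.0058  0.0043 -1.    ]
slab xyz mm of grip [  0.6458  -3.0253 133.1036] F slab [-1.2231 10.9974]
```

```bash
python3 -m pendant '[[-0.1,0,0,0,0,0],[-0.1,0,0,0,0,0],[0,0,0,0,0,0],[0,0,0,0,0,0]]'|head -1; python3 pose.py
python3 - <<'E'
from plant import optics
import cv2,numpy as np
p,d=optics.snapshot("scene");np.savez("scene4.npz",p=p,d=d)
cv2.imwrite("pics/g4.png",cv2.resize(p[160:250,240:350],(733,600),interpolation=cv2.INTER_CUBIC))
E
```

```text
clock: 9.65
t 9.65 pos [ 0.5705 -0.1058  0.1141] F [ 3.5831 12.7981 -2.7921] M [ 2.3163 -0.4972 -0.0194] op 36.4 ff 49.7
xang 74.65141024462868 z [ 0.0061  0.0054 -1.    ]
slab xyz mm of grip [  0.6187  -7.0222 133.0786] F slab [ 0.0396 13.2902]
```

View pics/g4.png

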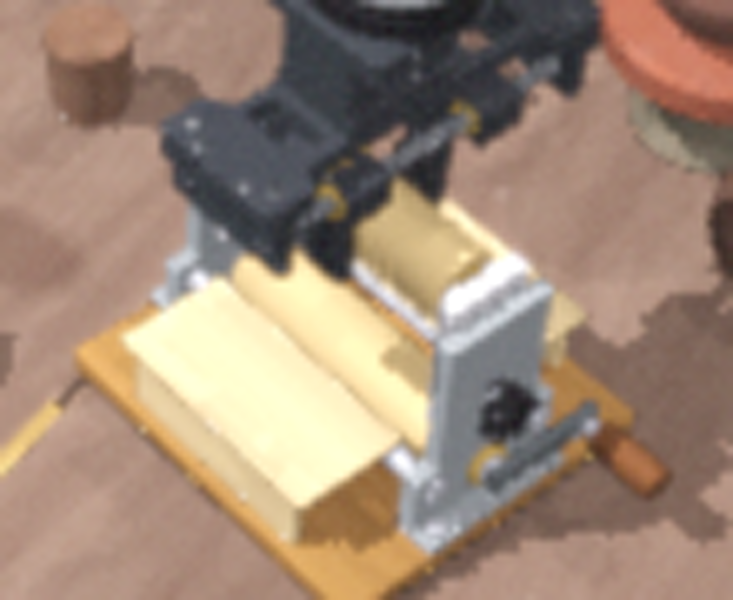

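The barrel end now sits against the tall plate's top (485,280), with the pin inside the groove behind the plate. The force reads 13.3 N, so the pin is about 20 mm in. Next I lower it in steps, watching the forces.

```bash
python3 -m pendant '[[0,0,0.2,0,0,0],[0,0,0.2,0,0,0],[0,0,0.2,0,0,0],[0,0,0,0,0,0]]'|head -1; python3 pose.py|sed -n '1p;$p'
python3 -m pendant '[[0,0,0.12,0,0,0],[0,0,0,0,0,0]]'|head -1; python3 pose.py|sed -n '1p;$p'
python3 -m pendant '[[0,0,0.12,0,0,0],[0,0,0,0,0,0]]'|head -1; python3 pose.py|sed -n '1p;$p'
```

```text
clock: 10.03
t 10.03 pos [ 0.5707 -0.1062  0.0985] F [ 3.391  11.2511 -2.2776] M [ 2.0003 -0.5027 -0.0147] op 34.9 ff 49.8
slab xyz mm of grip [  0.8267  -7.3329 117.5127] F slab [ 0.2671 11.7479]
clock: 10.2
t 10.2 pos [ 0.5707 -0.1064  0.0958] F [ 3.0828 10.6951 -3.2467] M [ 1.8911 -0.5221  0.0009] op 34.6 ff 49.8
slab xyz mm of grip [  0.9618  -7.5244 114.7916] F slab [ 0.1184 11.1299]
clock: 10.37
t 10.37 pos [ 0.5705 -0.1067  0.0927] F [ 3.6113 10.4971 -4.6908] M [ 1.7661 -0.5785 -0.0002] op 36.1 ff 49.9
slab xyz mm of grip [  0.8527  -7.8606 111.7228] F slab [ 0.6806 11.08  ]
```

```bash
python3 -m pendant '[[0,0,-0.12,0,0,0],[0,0,-0.1,0,0,0],[0,0,0,0,0,0]]' -1 60|head -1; python3 pose.py|sed -n '1p;2p;$p'
python3 - <<'E'
from plant import optics,r
import cv2,numpy as np
from h import *
np.set_printoptions(precision=1,suppress=True)
p,d=optics.snapshot("scene");np.savez("scene5.npz",p=p,d=d)
t,_=optics.snapshot("top")
a=cv2.resize(p[175:235,265:335],(400,343),interpolation=cv2.INTER_CUBIC);b=cv2.resize(t[150:210,225:295],(400,343),interpolation=cv2.INTER_CUBIC)
cv2.imwrite("pics/g5.png",np.hstack([a,b]))
s=r.get_state();print(s["clock"],s["contact_force"])
E
```

```text
clock: 10.62
t 10.62 pos [ 0.5699 -0.107   0.0982] F [ 2.8103  9.8265 -7.2182] M [ 1.8507 -0.4639  0.0671] op 35.7 ff 59.9
xang 74.61061368592476 z [ 0.0048  0.0039 -1.    ]
slab xyz mm of grip [  0.3767  -8.3042 117.2308] F slab [ 0.0875 10.2201]
10.7167 [ 3.1  9.5 -7.2]
```

View pics/g5.png

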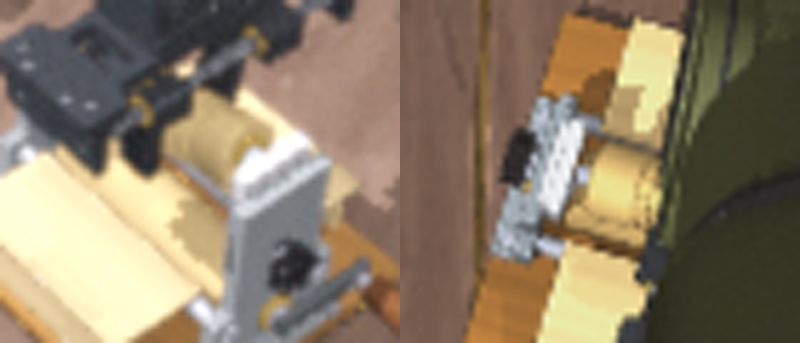

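Run:
```python
from plant import optics,r
import cv2
from h import *
np.set_printoptions(precision=1,suppress=True)
yaw=-.27;c=np.array([.5717,-.0990]);e=np.array([[np.cos(yaw),np.sin(yaw)],[-np.sin(yaw),np.cos(yaw)]])
p,d=optics.snapshot("top");P=cloud("top",d)
Q=P.reshape(-1,3);u=np.tile(np.arange(512),384);k=~np.isnan(Q[:,0]);Q=Q[k]
S=np.c_[(Q[:,:2]-c)@e.T,Q[:,2]]*1e3
m=(abs(S[:,0])<24)&(S[:,1]>20)&(S[:,1]<90)&(S[:,2]>66)&(S[:,2]<150);A=S[m]
h,b=np.histogram(A[:,1],np.arange(20,90,2));print([(int(i),int(v)) for i,v in zip(b,h) if v])
for lo,hi in((36,44),(44,52),(52,58),(58,64),(64,70),(70,82)):
    q=A[(A[:,1]>lo)&(A[:,1]<hi)&(abs(A[:,0])<5)];print(lo,hi,len(q),np.median(q[:,2]) if len(q) else 0,q[:6].tolist() if lo>=58 and lo<70 else "")
B=A[(A[:,1]<52)]
s=least_squares(lambda q:np.hypot(B[:,0]-q[0],B[:,2]-q[1]-q[2]*(B[:,1]-45))-19,[0,115,0],loss="soft_l1",f_scale=2);print("barrel fixed end x,z,slope",s.x,len(B))
p,P=load("scene",5);Q=P.reshape(-1,3);Q=Q[~np.isnan(Q[:,0])];S=np.c_[(Q[:,:2]-c)@e.T,Q[:,2]]*1e3
B=S[(abs(S[:,0])<22)&(S[:,1]>-58)&(S[:,1]<-20)&(S[:,2]>100)&(S[:,2]<142)]
h,b=np.histogram(B[:,1],np.arange(-60,-18,2));print([(int(i),int(v)) for i,v in zip(b,h) if v])
s=least_squares(lambda q:np.hypot(B[:,0]-q[0],B[:,2]-q[1]-q[2]*(B[:,1]+40))-19,[0,115,0],loss="soft_l1",f_scale=2);print("barrel sprung end",s.x,len(B),np.sqrt(np.mean(s.fun**2)))
```

```text
[(26, 6), (28, 6), (30, 10), (32, 9), (34, 11), (36, 12), (38, 10), (40, 10), (42, 11), (44, 10), (46, 12), (48, 11), (50, 10), (52, 10), (54, 10), (56, 9), (58, 8), (60, 2), (62, 3), (64, 2), (66, 1), (68, 11), (70, 15), (72, 12), (74, 14), (76, 13), (78, 12), (80, 11), (82, 13), (84, 13), (86, 7)]
36 44 10 126.04805036743394 
44 52 11 120.87819230911312 
52 58 9 120.19913757289302 
58 64 8 116.27206403524137 [[3.452187683834744, 59.12737556661417, 117.60470595277428], [0.936352657231829, 63.647083810097286, 106.1051776580444], [0.39243592999626337, 60.935831855556465, 115.60899006128555], [0.8389784964542834, 58.35777356832494, 117.9112593145597], [-1.2532877739752357, 62.92093243073976, 103.10698795561967], [-2.430416849387172, 60.14289025053395, 117.43636605560148]]
64 70 5 102.34314601267936 [[1.9616353605403911, 69.56465509877769, 106.27303432074741], [2.8821438792538294, 69.34709486135976, 80.51838585102766], [0.3346359979120412, 66.2437300820477, 104.8481747888339], [-1.4376944210654508, 65.5814219821973, 98.71977459872028], [-4.530157531985768, 64.73604512048094, 102.34314601267936]]
70 82 16 105.0601092157506 
barrel fixed end x,z,slope [ -0.5 104.4  -0.3] 128
[(-58, 3), (-56, 2), (-54, 1), (-52, 1), (-50, 3), (-48, 3), (-46, 2), (-44, 2), (-42, 4), (-38, 5), (-36, 2), (-34, 3), (-32, 3), (-30, 4), (-28, 4), (-26, 5), (-24, 4), (-22, 1)]
barrel sprung end [  1.4 129.7  -0.2] 52 1.965816229715336
```

The top view shows the fixed end (pin at (580,178), just inside the low plate). The fit shows the roller has pitched in the grip: the fixed end is about 16° down, its pin just above and inside the low hole, and the sprung end is high in the groove. I can use that by seating the fixed pin in the low hole first, then lowering the sprung pin down its groove. I'll measure the fixed end while nudging.

```bash
cat > meas.py <<'E'
from plant import optics,r
from h import *
np.set_printoptions(precision=2,suppress=True)
yaw=-.27;c=np.array([.5717,-.0990]);e=np.array([[np.cos(yaw),np.sin(yaw)],[-np.sin(yaw),np.cos(yaw)]])
def S(n):
    p,d=optics.snapshot(n);Q=cloud(n,d).reshape(-1,3);Q=Q[~np.isnan(Q[:,0])]
    b=np.array([0,1.4,-.7]) if n=="top" else np.array([0,-1.4,.9])
    return np.c_[(Q[:,:2]-c)@e.T,Q[:,2]]*1e3-b
A=S("top")
A=A[(abs(A[:,0])<24)&(A[:,1]>22)&(A[:,1]<67.5)&(A[:,2]>66)&(A[:,2]<150)]
B=A[(A[:,1]<50)&(A[:,2]>95)]
x,y0,rm=cyl(B/1e3,.019,[0,.11]);print("top barrel: x@45 %.1f z@45 %.1f slope %.3f yawslope %.3f rms %.1f n %d"%((x[0]+x[1]*(.045-y0))*1e3,(x[2]+x[3]*(.045-y0))*1e3,x[3],x[1],rm*1e3,len(B)))
p=A[(A[:,1]>59.5)&(abs(A[:,0])<8)];print("pin pts",p[np.argsort(p[:,1])])
C=S("scene");C=C[(abs(C[:,0])<22)&(C[:,1]>-56)&(C[:,1]<-16)&(C[:,2]>85)&(C[:,2]<150)]
try:
    x,y0,rm=cyl(C/1e3,.019,[0,.12]);print("scene barrel: x@-40 %.1f z@-40 %.1f slope %.3f rms %.1f n %d"%((x[0]+x[1]*(-.04-y0))*1e3,(x[2]+x[3]*(-.04-y0))*1e3,x[3],rm*1e3,len(C)))
except Exception as ex: print(ex)
E
python3 -m pendant '[[0,0,0.12,0,0,0],[0,0,0,0,0,0]]'|head -1; python3 pose.py|sed -n '1p;$p';python3 meas.py
```

```text
clock: 10.93
t 10.93 pos [ 0.5698 -0.1069  0.0949] F [ 2.8487  9.2507 -4.9106] M [ 1.7756 -0.3991 -0.0157] op 35.5 ff 59.8
slab xyz mm of grip [  0.201   -8.258  113.8602] F slab [0.278  9.6754]
top barrel: x@45 -0.9 z@45 98.8 slope -0.296 yawslope -0.004 rms 1.7 n 122
pin pts [[  0.61  59.56 114.76]
 [ -5.35  60.09  95.36]
 [ -3.21  60.82  98.99]
 [ -0.82  61.57 100.64]
 [  2.95  62.5   92.18]
 [ -4.16  63.39 100.26]
 [ -1.25  64.21  98.04]
 [  1.36  64.99  98.06]]
scene barrel: x@-40 0.9 z@-40 127.7 slope -0.197 rms 2.3 n 149
```

```bash
for i in 1; do :; done
python3 -m pendant '[[0.1,0,0,0,0,0],[0,0,0,0,0,0]]'|head -1; python3 pose.py|sed -n '1p;$p'
python3 -m pendant '[[0.1,0,0,0,0,0],[0,0,0,0,0,0]]'|head -1; python3 pose.py|sed -n '1p;$p';python3 meas.py
```

```text
clock: 11.2
t 11.2 pos [ 0.5704 -0.1047  0.095 ] F [ 2.8896  8.0823 -5.1516] M [ 1.6081 -0.3494  0.0182] op 35.6 ff 59.8
slab xyz mm of grip [  0.2399  -5.8761 114.0311] F slab [0.6291 8.5602]
clock: 11.37
t 11.37 pos [ 0.571  -0.1028  0.095 ] F [ 1.4528  8.6817 -6.7124] M [ 1.5536 -0.3733 -0.0054] op 35.6 ff 59.8
slab xyz mm of grip [  0.2251  -3.9114 113.9674] F slab [-0.9155  8.7546]
top barrel: x@45 -1.0 z@45 102.2 slope -0.191 yawslope -0.074 rms 2.2 n 93
pin pts [[  0.25  59.52 117.37]
 [ -7.84  59.81 114.39]
 [  3.49  60.36 112.63]
 [ -5.35  60.57 115.  ]
 [  5.48  61.07 116.75]
 [ -2.48  61.37 112.83]
 [  0.17  62.15 112.36]
 [  2.44  62.88 114.61]
 [ -6.05  63.13 114.52]
 [  5.    63.65 114.75]
 [ -3.44  63.91 114.25]
 [  0.74  64.9  102.6 ]
 [ -4.82  65.99  99.32]
 [ -2.23  66.77  99.55]]
scene barrel: x@-40 1.0 z@-40 127.2 slope -0.098 rms 3.5 n 169
```

```bash
python3 -m pendant '[[0.1,0,0,0,0,0],[0,0,0,0,0,0]]'|head -1; python3 pose.py|sed -n '1p;$p'
python3 -m pendant '[[0.1,0,0,0,0,0],[0,0,0,0,0,0]]'|head -1; python3 pose.py|sed -n '1p;$p';python3 meas.py
```

```text
clock: 11.63
t 11.63 pos [ 0.5715 -0.1009  0.095 ] F [ 1.617   6.7484 -6.0739] M [ 1.3319 -0.3191  0.0254] op 35.5 ff 59.8
slab xyz mm of grip [  0.2086  -1.9222 113.9603] F slab [-0.2416  6.9352]
clock: 11.8
t 11.8 pos [ 0.572 -0.099  0.095] F [ 1.9859  5.4606 -5.0367] M [ 1.1618 -0.2061 -0.0035] op 35.9 ff 59.8
slab xyz mm of grip [  0.2251   0.0072 113.9777] F slab [0.4574 5.7925]
top barrel: x@45 -0.7 z@45 100.6 slope -0.435 yawslope -0.060 rms 1.8 n 62
pin pts [[  0.47  59.54 115.75]
 [  2.9   60.3  116.79]
 [ -5.15  60.59 113.51]
 [  5.37  61.05 117.5 ]
 [ -3.15  61.29 117.82]
 [ -0.79  62.04 119.29]
 [  2.03  62.83 117.54]
 [ -6.13  63.12 115.12]
 [  5.03  63.66 114.55]
 [ -3.83  63.85 117.12]
 [  7.3   64.39 116.69]
 [ -0.96  64.66 114.96]
 [  1.69  65.44 114.49]
 [ -6.57  65.72 112.59]
 [  3.99  66.17 116.42]
 [ -4.53  66.41 116.66]
 [  7.25  67.04 111.68]
 [ -1.79  67.2  115.46]]
scene barrel: x@-40 2.2 z@-40 126.6 slope 0.087 rms 4.0 n 169
```

```bash
python3 -m pendant '[[0,0,0.12,0,0,0],[0,0,0,0,0,0]]'|head -1; python3 pose.py|sed -n '1p;$p'
python3 -m pendant '[[0,0,0.12,0,0,0],[0,0,0,0,0,0]]'|head -1; python3 pose.py|sed -n '1p;$p';python3 meas.py
```

```text
clock: 12.07
t 12.07 pos [ 0.5724 -0.0998  0.0927] F [ 2.0617  6.2493 -1.4613] M [ 1.133  -0.2337  0.0688] op 35.6 ff 59.6
slab xyz mm of grip [  0.7815  -0.6566 111.6886] F slab [0.3201 6.5728]
clock: 12.23
t 12.23 pos [ 0.5726 -0.1005  0.0904] F [1.1203 4.8742 2.8698] M [ 1.1585 -0.0257  0.223 ] op 35.6 ff 59.2
slab xyz mm of grip [  1.1235  -1.2153 109.4128] F slab [-0.2204  4.9965]
top barrel: x@45 -0.3 z@45 99.3 slope -0.139 yawslope -0.018 rms 1.8 n 72
pin pts [[  0.83  59.58 113.14]
 [ -7.3   59.87 110.29]
 [  3.53  60.37 112.31]
 [ -5.39  60.56 115.33]
 [  5.9   61.11 113.81]
 [ -2.68  61.35 114.35]
 [ -0.37  62.09 116.29]
 [  2.84  62.93 111.76]
 [ -5.43  63.21 109.85]
 [  5.69  63.74 109.93]
 [ -3.11  63.95 111.79]
 [  7.93  64.47 112.33]
 [ -0.75  64.69 113.46]
 [  1.86  65.47 113.28]
 [ -6.21  65.78 109.93]
 [  5.01  66.32 109.22]
 [ -3.51  66.57 109.05]]
scene barrel: x@-40 2.5 z@-40 122.5 slope -0.100 rms 3.9 n 175
```

```bash
python3 -m pendant '[[0,-0.02,0.12,0,0,0],[0,0,0,0,0,0]]'|head -1; python3 pose.py|sed -n '1p;$p'
python3 -m pendant '[[0,-0.02,0.12,0,0,0],[0,0,0,0,0,0]]'|head -1; python3 pose.py;python3 meas.py|grep barrel
```

```text
clock: 12.5
t 12.5 pos [ 0.5724 -0.1012  0.0878] F [0.5292 4.0986 6.782 ] M [ 1.1335 -0.0597  0.1484] op 35.8 ff 58.7
slab xyz mm of grip [  1.1688  -1.9792 106.7688] F slab [-0.5832  4.0913]
clock: 12.67
t 12.67 pos [ 0.5724 -0.1018  0.085 ] F [0.6151 3.0349 7.409 ] M [ 1.0139 -0.187   0.1565] op 35.5 ff 58.4
xang 74.40875795247297 z [ 0.0078 -0.0015 -1.    ]
slab xyz mm of grip [  1.2691  -2.5224 104.0097] F slab [-0.2167  3.089 ]
top barrel: x@45 0.2 z@45 97.8 slope 0.058 yawslope -0.020 rms 1.9 n 75
scene barrel: x@-40 2.7 z@-40 114.8 slope -0.117 rms 3.1 n 171
```

```bash
python3 -m pendant '[[-0.03,-0.03,0.1,0,0,0],[0,0,0,0,0,0]]'|head -1; python3 pose.py|sed -n '1p;$p'
python3 -m pendant '[[-0.03,-0.03,0.1,0,0,0],[0,0,0,0,0,0]]'|head -1; python3 pose.py|sed -n '1p;$p';python3 meas.py|grep barrel
```

```text
clock: 12.93
t 12.93 pos [ 0.5724 -0.1021  0.0828] F [1.9171 3.8188 8.1177] M [ 1.0003 -0.2798  0.0546] op 35.5 ff 58.3
slab xyz mm of grip [  1.2946  -2.8682 101.8291] F slab [0.829  4.1918]
clock: 13.1
t 13.1 pos [ 0.5721 -0.1026  0.0804] F [2.7276 3.5991 8.1476] M [ 1.0337 -0.5159  0.0157] op 35.4 ff 58.3
slab xyz mm of grip [ 1.1368 -3.372  99.4474] F slab [1.6688 4.1962]
top barrel: x@45 -0.1 z@45 95.4 slope -0.099 yawslope -0.042 rms 1.8 n 78
scene barrel: x@-40 2.3 z@-40 108.6 slope -0.133 rms 2.3 n 165
```

```bash
python3 -m pendant '[[-0.02,-0.03,0.1,0,0,0],[0,0,0,0,0,0]]'|head -1; python3 pose.py|sed -n '1p;$p'
python3 -m pendant '[[-0.02,-0.03,0.1,0,0,0],[0,0,0,0,0,0]]'|head -1; python3 pose.py|sed -n '1p;$p';python3 meas.py|grep barrel
```

```text
clock: 13.37
t 13.37 pos [ 0.5718 -0.103   0.078 ] F [3.5443 3.7153 7.4729] M [ 1.0299 -0.7072  0.0144] op 35.4 ff 58.4
slab xyz mm of grip [ 0.9255 -3.832  97.0371] F slab [2.4249 4.5261]
clock: 13.53
t 13.53 pos [ 0.5715 -0.1032  0.0756] F [3.5173 3.1444 8.0063] M [ 1.0934 -0.7952 -0.0025] op 35.1 ff 58.4
slab xyz mm of grip [ 0.6519 -4.1709 94.61  ] F slab [2.5511 3.9687]
top barrel: x@45 -0.4 z@45 94.3 slope -0.010 yawslope -0.022 rms 1.7 n 82
scene barrel: x@-40 2.2 z@-40 102.4 slope -0.124 rms 2.1 n 156
```

```bash
python3 -m pendant '[[0,0.06,0,0,0,0],[0,0,0,0,0,0],[0,0,0,0,0,0]]' 0.2|head -1; python3 pose.py|sed -n '1p;$p';python3 meas.py
```

```text
clock: 13.88
t 13.88 pos [ 0.5679 -0.1053  0.0733] F [-0.3353  0.7649  0.1997] M [-0.022   0.0984  0.0426] op 52.2 ff 0.0
slab xyz mm of grip [-2.101  -7.0162 92.3304] F slab [-0.5272  0.6478]
top barrel: x@45 -0.2 z@45 94.5 slope 0.135 yawslope 0.013 rms 1.7 n 92
pin pts [[  1.22  59.62 110.35]
 [ -7.45  59.86 111.39]
 [  3.71  60.38 111.03]
 [ -4.75  60.64 110.51]
 [  6.24  61.15 111.45]
 [ -2.77  61.34 115.  ]
 [  0.07  62.14 113.05]
 [  2.47  62.89 114.38]
 [ -5.79  63.17 112.58]
 [  5.69  63.74 109.94]
 [ -2.88  63.98 110.11]
 [ -0.34  64.75 110.43]
 [  1.95  65.48 112.62]
 [ -6.18  65.78 109.69]
 [  5.    66.32 109.29]
 [ -3.04  66.64 105.52]]
scene barrel: x@-40 2.7 z@-40 102.6 slope -0.093 rms 2.4 n 156
```

```bash
python3 -m pendant '[[0,0.13,-0.34,0,0,0],[-0.26,0,0,0,0,0],[-0.26,0,0,0,0,0],[0,0,0,0,0,0],[0,0,0,0,0,0]]'|head -1; python3 pose.py
python3 -m pendant '[[0,0,0,0,0,0],[0,0,0,0,0,0],[0,0,0,0,0,0]]' -1 30|head -1; python3 pose.py|sed -n '1p;$p'
```

```text
clock: 14.4
t 14.4 pos [ 0.5677 -0.1183  0.082 ] F [-0.9479  0.7584 -1.1927] M [-0.0238  0.0792 -0.0277] op 52.7 ff 0.0
xang 74.29936915139083 z [ 0.0033 -0.0017 -1.    ]
slab xyz mm of grip [  1.2375 -19.6054 100.9719] F slab [-1.1158  0.4781]
clock: 14.65
t 14.65 pos [ 0.5675 -0.1166  0.0818] F [-0.3523  1.075  -0.3877] M [-0.0445  0.0904  0.0131] op 36.1 ff 29.9
slab xyz mm of grip [  0.6422 -18.113  100.7521] F slab [-0.6263  0.9421]
```

```bash
for k in 1; do python3 -m pendant '[[0,0,0.1,0,0,0],[0,0,0,0,0,0]]'|head -1; done; python3 pose.py|sed -n '1p;$p'
python3 -m pendant '[[0,0,0.1,0,0,0],[0,0,0,0,0,0]]'|head -1; python3 pose.py|sed -n '1p;$p'
python3 -m pendant '[[0,0,0.08,0,0,0],[0,0,0,0,0,0]]'|head -1; python3 pose.py|sed -n '1p;$p';python3 meas.py|grep barrel
```

```text
clock: 14.82
t 14.82 pos [ 0.5679 -0.1169  0.0793] F [-2.1443 -1.1951 -0.3291] M [0.0301 0.2358 0.1534] op 36.4 ff 29.9
slab xyz mm of grip [  1.0612 -18.2293  98.3098] F slab [-1.7478 -1.7238]
clock: 14.98
t 14.98 pos [ 0.5679 -0.1169  0.0764] F [-0.0595  0.1538 -4.2825] M [ 0.0522  0.1374 -0.0663] op 36.3 ff 30.0
slab xyz mm of grip [  1.0383 -18.3083  95.3748] F slab [-0.0984  0.1324]
clock: 15.15
t 15.15 pos [ 0.5681 -0.117   0.0747] F [-0.8511  0.7894 -0.6847] M [0.051  0.2154 0.0747] op 36.5 ff 29.9
slab xyz mm of grip [  1.2174 -18.3097  93.7144] F slab [-1.0309  0.5337]
top barrel: x@45 -0.2 z@45 92.3 slope 0.027 yawslope -0.018 rms 1.7 n 137
scene barrel: x@-40 -26.2 z@-40 112.7 slope 0.695 rms 5.4 n 127
```

```bash
python3 -m pendant '[[0,0,0.05,0,0,0],[0,0,0,0,0,0]]'|head -1; python3 pose.py|sed -n '1p;$p'
python3 -m pendant '[[0,0,0.05,0,0,0],[0,0,0,0,0,0]]'|head -1; python3 pose.py|sed -n '1p;$p';python3 meas.py|grep barrel
python3 - <<'E'
from plant import optics
import cv2
p,_=optics.snapshot("scene");t,_=optics.snapshot("top")
import numpy as np
cv2.imwrite("pics/g6.png",np.hstack([cv2.resize(p[175:235,265:335],(400,343),interpolation=cv2.INTER_CUBIC),cv2.resize(t[150:210,225:295],(400,343),interpolation=cv2.INTER_CUBIC)]))
E
```

```text
clock: 15.42
t 15.42 pos [ 0.5682 -0.117   0.0743] F [-2.9497 -0.0072  5.4681] M [0.2207 0.5504 0.0825] op 36.7 ff 29.6
slab xyz mm of grip [  1.3559 -18.325   93.2914] F slab [-2.8409 -0.7937]
clock: 15.58
t 15.58 pos [ 0.5682 -0.117   0.0739] F [-4.9766  0.7447 13.542 ] M [0.1954 0.9167 0.0284] op 36.8 ff 29.2
slab xyz mm of grip [  1.3385 -18.3343  92.9475] F slab [-4.9949 -0.6097]
top barrel: x@45 -2045.7 z@45 -16.2 slope -13.834 yawslope -200.541 rms 4.4 n 135
scene barrel: x@-40 -27.0 z@-40 111.2 slope 0.595 rms 5.5 n 125
```

View pics/g6.png

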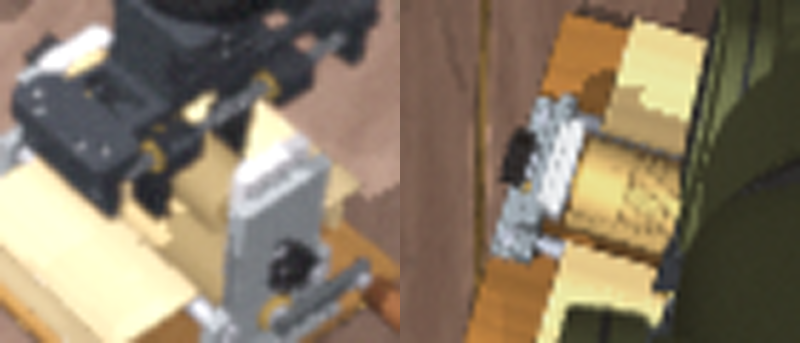

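The scene view shows the barrel down between the plates and the fixed end flush with the low plate. Fz rises steeply as I press, so it's captured. I'll test this by easing up.

```bash
python3 -m pendant '[[0,-0.04,-0.08,0,0,0],[0,0,0,0,0,0]]'|head -1; python3 pose.py|sed -n '1p;$p'
python3 -m pendant '[[0,0,-0.06,0,0,0],[0,0,0,0,0,0]]'|head -1; python3 pose.py|sed -n '1p;$p'
python3 -m pendant '[[0,0,-0.06,0,0,0],[0,0,0,0,0,0]]'|head -1; python3 pose.py|sed -n '1p;$p'
```

```text
clock: 15.95
t 15.95 pos [ 0.5679 -0.117   0.0749] F [-0.4928 -0.4306  2.8423] M [0.003  0.1633 0.0338] op 36.6 ff 29.7
slab xyz mm of grip [  0.9996 -18.3438  93.907 ] F slab [-0.36   -0.5465]
clock: 16.12
t 16.12 pos [ 0.5677 -0.117   0.0758] F [ 1.4282 -0.5976 -1.6043] M [-0.0988 -0.1791 -0.0696] op 36.4 ff 29.9
slab xyz mm of grip [  0.8926 -18.368   94.7814] F slab [ 1.5358 -0.195 ]
clock: 16.28
t 16.28 pos [ 0.5674 -0.1168  0.0768] F [ 2.2265 -0.7861 -8.4176] M [-0.1301 -0.3385 -0.0741] op 36.4 ff 30.1
slab xyz mm of grip [  0.516  -18.3326  95.8336] F slab [ 2.3555 -0.1637]
```

```bash
python3 -m pendant '[[0,0,-0.06,0,0,0],[0,0,0,0,0,0]]'|head -1; python3 pose.py|sed -n '1p;$p'
python3 - <<'E'
from meas import *
for n,y0,y1 in(("top",40,62),("scene",-58,-20)):
    A=S(n);A=A[(abs(A[:,0])<7)&(A[:,1]>y0)&(A[:,1]<y1)&(A[:,2]>100)&(A[:,2]<125)]
    print(n,len(A),"crest z",np.percentile(A[:,2],[50,80,95]) if len(A) else 0,"y max/min",np.sort(A[:,1])[[0,-1]] if len(A) else 0)
E
```

```text
clock: 16.45
t 16.45 pos [ 0.5673 -0.1168  0.0775] F [  4.6408  -1.6491 -19.4756] M [-0.2891 -0.8064  0.0443] op 36.6 ff 30.9
slab xyz mm of grip [  0.4064 -18.3399  96.5385] F slab [ 4.9126 -0.3515]
top barrel: x@45 -0.6 z@45 95.0 slope 0.047 yawslope 0.000 rms 1.9 n 138
pin pts [[  1.06  59.61 111.53]
 [ -7.3   59.87 110.28]
 [  3.36  60.35 113.54]
 [ -5.14  60.59 113.47]
 [  6.23  61.15 111.53]
 [ -2.89  61.32 115.87]
 [  0.17  62.15 112.39]
 [  2.49  62.89 114.26]
 [ -5.69  63.18 111.82]
 [  5.86  63.76 108.7 ]
 [ -3.59  63.88 115.4 ]
 [ -0.67  64.7  112.84]
 [  3.24  65.66 103.35]
 [ -5.98  65.81 108.14]
 [ -1.96  66.81  97.48]
 [ -0.    67.49 102.34]]
scene barrel: x@-40 -25.8 z@-40 115.2 slope 0.832 rms 5.9 n 137
top 41 crest z [114.39 115.32 116.53] y max/min [40.92 61.35]
scene 32 crest z [114.98 117.07 118.11] y max/min [-53.38 -24.14]
```

Captured: raising 2 mm gives -19 N, and the play is about 2.5 mm, which matches the hole. I'll centre it, release and retreat.

```bash
python3 -m pendant '[[0,0,0.1,0,0,0],[0,0,0.03,0,0,0],[0,0,0,0,0,0]]'|head -1; python3 pose.py|sed -n '1p;$p'
python3 -m pendant '[[0.06,0,0,0,0,0],[0,0,0,0,0,0]]'|head -1; python3 pose.py|sed -n '1p;$p'
python3 -m pendant '[[0,0,0,0,0,0],[0,0,0,0,0,0],[0,0,0,0,0,0],[0,0,0,0,0,0]]' 0.4|head -1; python3 pose.py|sed -n '1p;$p'
python3 -m pendant '[[0,0,-0.4,0,0,0],[0,0,-1,0,0,0],[0,0,-1,0,0,0],[0,0,-1,0,0,0],[0,0,-1,0,0,0]]'|head -1
python3 -m pendant '[[0,0,-1,0,0,0],[1,0,-1,0,0,0],[1,0,0,0,0,0],[1,0,0,0,0,0],[1,0,0,0,0,0]]'|head -1
python3 -m pendant '[[1,0,0,0,0,0],[1,0,0,0,0,0],[1,0,0,0,0,0],[1,0,0,0,0,0],[1,0,0,0,0,0]]'|head -1;python3 -m pendant '[[1,0,0,0,0,0],[1,0,0,0,0,0],[1,0,0,0,0,0],[1,0,0,0,0,0],[0,0,0,0,0,0]]'|head -3
python3 - <<'E'
from plant import optics
import cv2,numpy as np
for n in("scene","top"):
    p,d=optics.snapshot(n);np.savez(f"{n}9.npz",p=p,d=d)
    if n=="scene":a=cv2.resize(p[165:250,245:345],(400,340),interpolation=cv2.INTER_CUBIC)
    else:b=cv2.resize(p[145:230,230:330],(400,340),interpolation=cv2.INTER_CUBIC)
cv2.imwrite("pics/g9.png",np.hstack([a,b]))
from h import *
yaw=-.27;c=np.array([.5717,-.0990]);e=np.array([[np.cos(yaw),np.sin(yaw)],[-np.sin(yaw),np.cos(yaw)]])
for n in("top","scene"):
    p,P=load(n,9);Q=P.reshape(-1,3);Q=Q[~np.isnan(Q[:,0])];S=np.c_[(Q[:,:2]-c)@e.T,Q[:,2]]*1e3-(np.array([0,1.4,-.7]) if n=="top" else np.array([0,-1.4,.9]))
    B=S[(abs(S[:,0])<18)&(abs(S[:,1])<45)&(S[:,2]>97)&(S[:,2]<130)]
    if len(B)>20:
        x,y0,rm=cyl(B/1e3,.019,[0,.094]);print(n,"x %.1f z %.1f at y %.1f slope %.4f xslope %.4f rms %.1f n %d"%(x[0]*1e3,x[2]*1e3,y0*1e3,x[3],x[1],rm*1e3,len(B)))
    T=S[(abs(S[:,0])<8)&(S[:,2]>100)&(S[:,2]<120)];h,b=np.histogram(T[:,1],np.arange(-70,72,2));print([(int(i),int(v)) for i,v in zip(b,h) if abs(i)>44])
E
```

```text
clock: 16.9
t 16.9 pos [ 0.5673 -0.1168  0.0763] F [ 0.3963 -0.0649 -4.2709] M [-0.1035 -0.0989  0.0062] op 36.7 ff 30.1
slab xyz mm of grip [  0.4335 -18.3592  95.314 ] F slab [0.3993 0.0432]
clock: 17.07
t 17.07 pos [ 0.5673 -0.1168  0.0763] F [-0.7983 -2.7351 -1.0261] M [-0.6781  0.2063  0.1135] op 36.9 ff 30.0
slab xyz mm of grip [  0.3732 -18.2698  95.254 ] F slab [-0.0398 -2.8489]
clock: 17.4
t 17.4 pos [ 0.5678 -0.1147  0.0759] F [-0.0134  0.0117  0.7709] M [-0.009   0.1021  0.013 ] op 60.7 ff 0.0
slab xyz mm of grip [  0.3893 -16.1607  94.8891] F slab [-0.0161  0.0077]
clock: 17.82
clock: 18.23
clock: 18.65
clock: 19.07
tool_pos: [0.6541, 0.2059, 0.236]
eef_rot: [0.794, 0.608, 0.003, -0.001]
top x -0.7 z 93.4 at y -0.5 slope -0.0183 xslope -0.0019 rms 2.0 n 417
[(-70, 3), (-68, 1), (-66, 2), (-64, 1), (-62, 2), (-60, 1), (-58, 0), (-56, 1), (-54, 3), (-52, 4), (-50, 4), (-48, 3), (-46, 6), (46, 6), (48, 4), (50, 5), (52, 4), (54, 4), (56, 5), (58, 5), (60, 4), (62, 5), (64, 4), (66, 0), (68, 6)]
scene x 1.4 z 94.7 at y -0.9 slope -0.0202 xslope 0.0115 rms 1.8 n 289
[(-70, 0), (-68, 0), (-66, 0), (-64, 0), (-62, 0), (-60, 0), (-58, 0), (-56, 1), (-54, 2), (-52, 3), (-50, 0), (-48, 4), (-46, 2), (46, 3), (48, 1), (50, 4), (52, 4), (54, 2), (56, 3), (58, 2), (60, 3), (62, 1), (64, 1), (66, 0), (68, 0)]
```

View pics/g9.png

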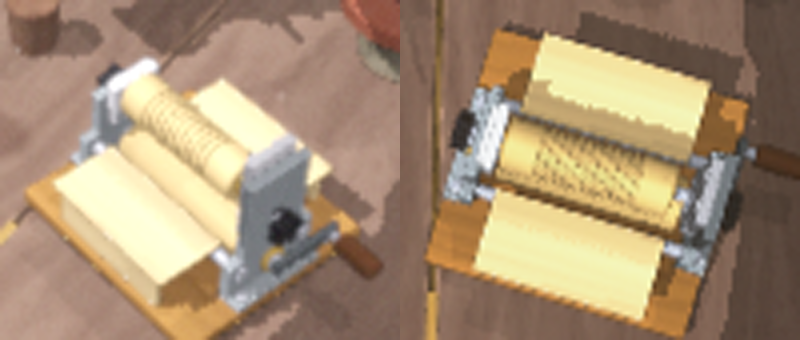

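The roller sits level between both plates, with the barrel from y = -53 to +65 mm, so its middle is at +6 mm as specified. Both pins are home and nothing touches it. Handing in.

```bash
python3 -c "
from plant import r
print(r.finish_job())"
```

```text
the job is handed in; nothing more can be done
None
```

I fitted the ring-grooved roller between the bearing plates with both pins home (barrel middle measured at y ≈ +6 mm), released it, and handed the job in at about 19 s; no verdict came back.

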